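# Put the bit case away in the drawer

## Robot

A 6-joint arm with a two-finger parallel gripper is mounted at the origin on the work surface. World frame = base frame: x ahead of the robot, y to its left, z up, the work surface at z = 0. Lengths are in mm, angles in rad, forces in N, time in s.
With the tool pointing down it reaches from about 300 to 775 mm from the base axis. Payload 14.6 kg.
Tool frame: the origin (TCP) lies on the mounting face of the last link; the fingertips stand 173 mm ahead of it and the grasp point (between the pads) lies r.hold_point_z ahead of it (r.hold_point_z is the distance from the TCP to the grasp point, in mm); z points along the fingers, y is the direction in which the jaws open and shut (so a half turn about z gives the same grasp; the last joint's range is limited). The gripper opens to 85 mm and grips with 20 to 120 N. Pads are 22 mm wide; open, the fingers measure 114 mm over their backs; the gripper's body (76 mm by 85 mm) begins 54 mm behind the grasp point. The pads swing forward as they close: fully open they stand 13 mm farther back than shut.
Start: joints at [-1.326, 0.3, 1.521, -0, 1.321, -0.067], TCP at [168.718, -523.474, 404.681] pointing down, gripper open.
Joint ranges: [-3.03, 3.03], [-0.79, 2.21], [0.23, 2.52], [-1.04, 4.18], [0, 3.07], [-2.55, 2.55]. Speed limits (rad/s): [2.22, 2.22, 2.57, 3.14, 3.14, 3.14].

## Interface

Orientations are given as a 3x3 rotation matrix whose columns are the frame's x, y, z axes.
In Python, from rig import r gives the robot as it stands.
- The arm moves only by the shell command python3 -m jog 'ROWS'. ROWS is text: rows parted by semicolons, each of 7 numbers parted by spaces: the turn, a rotation vector about the tool's x, y, z in rad, then the shift along the tool's x, y, z in mm, then the closure in counts, from 0 (fully open) to 255 (shut). In form: ax ay az x y z grip; .... A call has 1 to 10 rows; each row is the pose to reach, as a shift and turn from the pose commanded when the call began, along the tool's axes at that moment; what a row does not reach only later rows make up. A row lasts 1/10 s, in which the tool goes at most 50 mm and 8.59 degrees, less where a joint would pass 70% of its speed; a pose out of reach is approached as far as the arm can. A call with a gripper value outside its range is refused whole. The fingers move at their own pace and stop on an object; the grip force is fixed at half the most. Time passes only in rows, so rows that repeat a pose let the fingers close. It gives the time, the measured TCP pose, the force and the opening at its end, in the units of the state.
- r.observe(): the state, without advancing time (a new reading comes with each control period).
- r.read_camera(name): name is "side" or "top"; returns (picture, depth): 420x560x3 uint8, blue, green, red; 420x560 float32, mm along the optical axis (not along the pixel's ray), 0 where there is no reading.
- r.get_calibration(name): a dict with "fx", "fy", "cx", "cy" (pixels), "dist" ([k1, k2, p1, p2, k3] as OpenCV has them; the pictures are not rectified), "R" (3x3) and "t" (3): a world point X has camera coordinates R X + t. Camera axes: x right, y down, z forward; pixel columns grow to the right and rows downward; lengths in mm; the calibration is good to about 2 mm. A picture is of the moment at which its call begins. get_calibration takes no time and is no camera call.
- r.job_done(): hands the job in, once; it reports no verdict.
Trained networks look in the newest picture that a camera, given by its name, has taken for a name from the list of things; names that differ only in an ending like _2 or _b are one class to them, and where a whole thing is asked for, a point or a joint stands for the part that bears it (a point fixed in the world has none). Each returns a list of dicts, best first, with "conf" (0 to 1); they miss things now and then, are a little off and sometimes report something else, mostly with a low value. They report only what shows in the picture. A call takes as long as a camera call. They do not tell look-alikes from the thing itself.
- r.spot_in(camera, query): "centre" ([x, y, z] in mm, in world coordinates, good to about 4 mm: the middle of the surface that is visible of it).
The state is a dict: "clock": time; "qpos": joint angles; "qvel": joint speeds; "joint_torque": joint torques, N m; "tool_pos": TCP position; "tcp_rot": TCP orientation; "contact_force": force on the tool from outside, world axes, zero at the start; "torque": the same for the moment, N m; "opening": finger opening in mm.
Only numpy, scipy, OpenCV 4.12 (cv2) and the standard library are available. Lean on these libraries where they do the work, as an engineer would, in place of code of your own. Each camera call takes 0.05 s, during which the arm holds its last target. There are 200 camera calls.

## Task

Put the grey hard case away in the small drawer cabinet. Lift it out of the grooved wooden holder, lay it down flat on one of its two large faces on the white work board and let go of it; then take it again, set it down flat in the open top drawer without dropping it in, let go, and slide that drawer fully shut. Leave the jar, the wooden block, the pliers and the cup where they are.

Things in the scene. Friction and masses are not known exactly. Their poses are not given: they have to be found in the camera images.
- case: grey hard plastic case, a plain box 110 x 26 x 56 mm with a dark seam, 110 to 225 g. Origin at its centre; x along the 110 mm length, y through the 26 mm thickness, z along the 56 mm width. It starts on a long narrow edge in the holder, z up, x along the holder's x. On the board it stands stably on that edge, and falls onto a large face when its top is pushed along y.
- holder: fixed wooden block 130 (x) x 66 (y) x 34 mm high, origin at the centre of its underside on the bench. A groove 30 mm wide and 18 mm deep runs along its x from end to end; the case stands in it, 16 mm above the bench, 2 mm loose on each side, rising 38 mm above the holder's top.
- board_top (a point): centre of the top face of the fixed white work board, a plain slab 160 (x) x 180 (y) x 6 mm; the point is 6 mm above the bench.
- cabinet_drawer0 (a joint): opening of the top drawer in m: 0 is fully shut, 0.166 its stop; it starts open by 0.145 to 0.16. It slides freely with about 1 N of friction plus 4 N per m/s and stays where it is left; it has no latch.
- cabinet_drawer0_handle (a point): middle of the top drawer's straight bar handle: aluminium, 11 mm thick, about 110 mm long across the drawer, 35 mm off the drawer's front face and 146 mm above the bench. Moves with the drawer; its x points into the cabinet (the way the drawer shuts).
- drawer_floor (a point): centre of the top drawer's inner floor, 126 mm above the bench; moves with the drawer. x points into the cabinet (the way it shuts), z up. Inside 195 (x) x 158 (y) mm; walls rise 32 mm above the floor, the front panel 42 mm. In this frame the drawer is open to above from x = -0.0975 m to x = joint value - 0.1035 m (the cabinet's front edge).
- cabinet: fixed grey steel cabinet 240 (x, deep) x 200 (y) x 180 mm high, three grey-fronted drawers, only the top one open. Origin at the centre of its underside; its front looks along its -x. Above the top drawer's floor there are 42 mm under the cabinet's top: the case passes lying flat, not on edge.
- jar: bystander: jar with a white lid, 60 mm in diameter, 85 mm high; origin under its centre.
- block: bystander: wooden block 150 (x) x 50 x 40 mm high; origin under its centre.
- pliers: bystander: pliers with red handles, lying flat, 115 mm long along x, 50 mm wide, 12 mm high; origin at the pivot on the bench.
- cup: bystander: white cup on top of the cabinet, 64 mm in diameter, 70 mm high, standing near the middle of the cabinet's top; origin under its centre.
Mind the look-alikes: they are no part of the job. What is shaped like the case but purple is not meant. Of the things shaped like the part that bears board_top, the white one is meant.

How it is judged (in metres and radians):
On the way, in this order (a step that is already met when the one before it is completed fails the run):
1. the case lies flat on a large face on the work board, let go and at rest (angle between the y axis of case and the z axis of board_top, either way round below 0.12 rad and z of case in the frame of board_top between 0.008 and 0.018 m and x of case in the frame of board_top between -0.08 and 0.08 m and y of case in the frame of board_top between -0.09 and 0.09 m and contact force between the fingers and case below 0.05 N and linear speed of case below 0.03 m/s), for 0.2 s.
2. the case lies flat on the floor of the drawer, which is still open, let go and at rest (angle between the y axis of case and the z axis of drawer_floor, either way round below 0.12 rad and z of case in the frame of drawer_floor between 0.005 and 0.022 m and x of case in the frame of drawer_floor between -0.1 and 0.1 m and y of case in the frame of drawer_floor between -0.09 and 0.09 m and contact force between the fingers and case below 0.05 N and linear speed of case below 0.03 m/s and value of joint cabinet_drawer0 above 0.08 m), for 0.2 s.
At the end, for the whole second after the job is handed in: the top drawer is shut (within 6 mm), the case lies flat (within 0.12 rad) on that drawer's floor, let go, and both are at rest (angle between the y axis of case and the z axis of drawer_floor, either way round below 0.12 rad and z of case in the frame of drawer_floor between 0.005 and 0.022 m and x of case in the frame of drawer_floor between -0.1 and 0.1 m and y of case in the frame of drawer_floor between -0.09 and 0.09 m and contact force between the fingers and case below 0.05 N and linear speed of case below 0.03 m/s and value of joint cabinet_drawer0 below 0.006 m and velocity of joint cabinet_drawer0 between -0.02 and 0.02 m/s); the robot touches nothing.
It fails at once if the case is let go over the drawer with its centre more than 50 mm above the drawer's floor (dropped in) (contact force between the fingers and case below 0.05 N and z of case in the frame of drawer_floor above 0.05 m and x of case in the frame of drawer_floor between -0.12 and 0.12 m and y of case in the frame of drawer_floor between -0.1 and 0.1 m).
It fails at once if the jar is moved by more than 25 mm (distance of jar from where it was at the start of the episode above 0.025 m).
It fails at once if the block is moved by more than 25 mm (distance of block from where it was at the start of the episode above 0.025 m).
It fails at once if the pliers is moved by more than 25 mm (distance of pliers from where it was at the start of the episode above 0.025 m).
It fails at once if the cup is moved by more than 25 mm (distance of cup from where it was at the start of the episode above 0.025 m).
It also fails if it takes over 69 s, if anything falls off the work surface, if the arm or the gripper's body presses on something with over 40 N, if the wrist force passes 120 N, or if a joint passes its speed limit or range.

## Working session

There is one attempt and no reset: what is moved stays moved. The work goes in short steps, Python scripts to look and compute and a shell command to move; the robot and the scene stay as the last step left them, time stands still between calls to the robot, and variables do not carry over. Pictures are saved under pics/ and viewed, about 8 in all and at most 12, crops included, and the job is handed in when it is done.

```bash
mkdir -p pics; ls; python3 - <<'E'
from rig import r
import cv2,numpy as np
for c in("top","side"):
    im,d=r.read_camera(c); cv2.imwrite(f"pics/{c}0.png",im); np.save(f"{c}_d0.npy",d); np.save(f"{c}_i0.npy",im)
    k=r.get_calibration(c); print(c,{a:np.round(k[a],3).tolist() for a in k})
    for q in("case","holder","board_top","cabinet_drawer0_handle","cabinet","jar","block","pliers","cup"):
        try: print(q,[(np.round(e["centre"]).tolist(),round(e["conf"],2)) for e in r.spot_in(c,q)[:3]])
        except Exception as e: print(q,e)
print(r.hold_point_z,r.observe())
E
```

```text
pics
top {'fx': 412.065, 'fy': 412.065, 'cx': 270.782, 'cy': 213.358, 'dist': [-0.041, 0.0, 0.0, 0.0, 0.0], 'R': [[-0.015, -1.0, 0.025], [-0.99, 0.012, -0.142], [0.142, -0.027, -0.99]], 't': [-85.385, 581.338, 973.422]}
case [([290.0, -334.0, 61.0], 0.82), ([467.0, -312.0, 73.0], 0.6)]
holder [([452.0, -301.0, 34.0], 0.77)]
board_top [([327.0, 161.0, 8.0], 0.76), ([465.0, -116.0, 10.0], 0.61)]
cabinet_drawer0_handle [([580.0, 151.0, 124.0], 0.76), ([450.0, -305.0, 35.0], 0.28)]
cabinet [([682.0, 158.0, 180.0], 0.88)]
jar [([637.0, -194.0, 81.0], 0.92)]
block [([799.0, -124.0, 40.0], 0.63), ([448.0, -306.0, 30.0], 0.52)]
pliers [([659.0, -370.0, 12.0], 0.58), ([449.0, -301.0, 36.0], 0.32)]
cup [([776.0, 175.0, 224.0], 0.8)]
side {'fx': 393.74, 'fy': 393.74, 'cx': 280.611, 'cy': 202.047, 'dist': [-0.071, 0.0, 0.0, 0.0, 0.0], 'R': [[-0.888, -0.461, -0.014], [-0.21, 0.432, -0.877], [0.41, -0.775, -0.48]], 't': [463.291, 253.706, 840.16]}
case [([452.0, -298.0, 57.0], 0.57), ([312.0, -316.0, 38.0], 0.51)]
holder [([442.0, -291.0, 20.0], 0.65)]
board_top [([464.0, -102.0, 2.0], 0.96), ([32
[... 456 characters left out ...]
2071087e+00, -6.65816728e-02]), 'qvel': array([ 1.30475258e-03, -9.99510368e-05, -8.06811829e-04,  1.39119511e-03,
        1.06902647e-03,  1.96916371e-03]), 'joint_torque': array([-1.40563316e-03, -5.43359542e+01, -3.61981738e+01, -9.74249110e-05,
        6.04540619e-04, -2.08320742e-06]), 'tool_pos': array([ 168.70583629, -523.47427791,  404.70610143]), 'tcp_rot': array([[ 9.51797047e-01,  3.06728514e-01,  1.36610670e-05],
       [ 3.06728515e-01, -9.51797046e-01, -2.94726295e-05],
       [ 3.96246733e-06,  3.22422005e-05, -9.99999999e-01]]), 'contact_force': array([0.22650428, 0.1854772 , 0.7882134 ]), 'torque': array([ 0.04128605, -0.02980606, -0.02302208]), 'opening': 85.18041221604953}
```

View pics/top0.png

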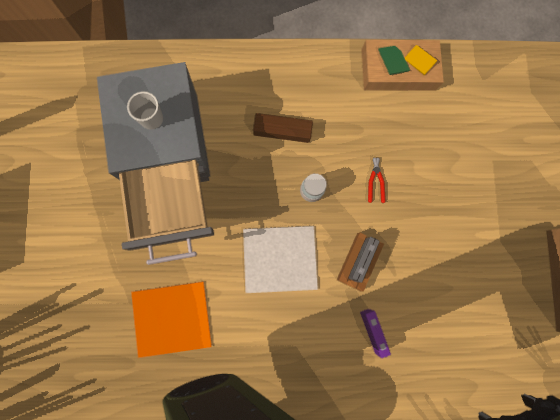

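View pics/side0.png

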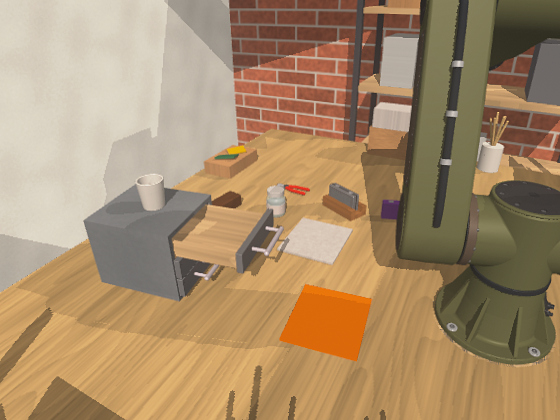

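The top view shows the grey case in its holder at px (366,258), the white board at (280,259), the open drawer at (165,200) with its handle at (172,255), and the cup at (145,105). The orange board and the purple case are the look-alikes. In the side view the handle is at (268,240). Next I'll fit the shapes from depth.

```bash
cat > h.py <<'E'
import numpy as np,cv2
from rig import r
def cloud(c,d):
    k=r.get_calibration(c);K=np.array([[k["fx"],0,k["cx"]],[0,k["fy"],k["cy"]],[0,0,1]])
    v,u=np.mgrid[:420,:560];p=cv2.undistortPoints(np.stack([u,v],-1).reshape(-1,1,2).astype(np.float64),K,np.array(k["dist"])).reshape(-1,2)
    z=d.reshape(-1,1).astype(float);P=np.hstack([p*z,z]);W=(P-np.array(k["t"]))@np.array(k["R"])
    W[z[:,0]<=0]=np.nan
    return W.reshape(420,560,3)
def rect(W,m,name=""):
    m=cv2.morphologyEx(m.astype(np.uint8),cv2.MORPH_OPEN,np.ones((2,2)))
    n,l,s,_=cv2.connectedComponentsWithStats(m)
    if n<2: print(name,"none");return
    i=1+np.argmax(s[1:,4]);P=W[l==i];(c,sz,a)=cv2.minAreaRect(P[:,:2].astype(np.float32))
    if sz[0]<sz[1]: sz=sz[::-1];a-=90
    a=(a+90)%180-90
    print(name,"c",np.round(c,1),"size",np.round(sz,1),"long-axis deg",round(a,1),"z",np.round(np.percentile(P[:,2],[5,50,95]),1),"n",len(P))
    return c,sz,a
def box(W,x0,x1,y0,y1,z0,z1):
    x,y,z=W[...,0],W[...,1],W[...,2]
    return (x>x0)&(x<x1)&(y>y0)&(y<y1)&(z>z0)&(z<z1)
E
python3 - <<'E'
from h import *
for c in("top","side"):
    W=cloud(c,np.load(c+"_d0.npy"));im=np.load(c+"_i0.npy").astype(int);print(c)
    rect(W,box(W,380,550,-400,-220,64,82),"case top")
    rect(W,box(W,380,550,-400,-220,28,40),"holder top")
    b=box(W,350,580,-230,20,-3,14)&(im.max(2)-im.min(2)<45)&(im.min(2)>90)
    rect(W,b,"board")
    rect(W,box(W,550,900,30,300,173,187),"cab top")
    rect(W,box(W,430,640,30,300,161,173),"front top")
    rect(W,box(W,430,575,30,300,135,158),"handle")
    rect(W,box(W,480,760,60,260,115,135),"drawer floor")
    rect(W,box(W,480,760,60,260,150,164),"drawer walls")
    rect(W,box(W,600,900,60,300,235,265),"cup")
    rect(W,box(W,590,690,-250,-140,70,100),"jar")
E
```

```text
top
case top c [ 462.4 -323.8] size [115.9  35. ] long-axis deg -27.8 z [nan nan nan] n 525
holder top c [ 469.  -297.6] size [134.4  23.4] long-axis deg -26.0 z [nan nan nan] n 436
board c [nan nan] size [0. 0.] long-axis deg 0.0 z [nan nan nan] n 4446
cab top c [780.  179.3] size [225.8 199.1] long-axis deg 9.1 z [nan nan nan] n 7900
front top c [507.4 159.7] size [244.9  16. ] long-axis deg -81.5 z [nan nan nan] n 652
handle c [nan nan] size [0. 0.] long-axis deg 0.0 z [nan nan nan] n 356
drawer floor c [601.7 149. ] size [159.9 159.7] long-axis deg -80.6 z [nan nan nan] n 4610
drawer walls c [553.1 185.4] size [234.5 111.9] long-axis deg 56.0 z [146.5 157.8 168. ] n 445
cup c [774.4 168.5] size [66.6 59.8] long-axis deg -51.1 z [nan nan nan] n 354
jar c [ 643.6 -210.1] size [72.8 34.5] long-axis deg -68.7 z [nan nan nan] n 391
side
case top c [ 432.7 -346. ] size [122.8 103.2] long-axis deg 54.5 z [nan nan nan] n 166
holder top c [ 455.8 -302.1] size [137.3  65.2] long-axis deg -17.5 z [26.6 31.5 36.5] n 249
board c [nan nan] size [0. 0.] long-axis deg 0.0 z [nan nan nan] n 2059
cab top c [868.5  75.5] size [527.6 210.7] long-axis deg -61.7 z [nan nan nan] n 3543
front top c [547.8  25.2] size [427.5  42.8] long-axis deg -71.3 z [nan nan nan] n 396
handle c [603.9  33. ] size [388.6 130.1] long-axis deg -62.4 z [nan nan nan] n 827
drawer floor c [607.5 156.4] size [190.7 170.9] long-axis deg 9.7 z [nan nan nan] n 2028
drawer walls c [584.9 156.5] size [179.7 172.1] long-axis deg -80.3 z [nan nan nan] n 521
cup c [1300.3 -341.3] size [1538.8   51.6] long-axis deg -44.3 z [nan nan nan] n 323
jar c [ 669.9 -257.2] size [194.2  46.4] long-axis deg -64.0 z [65.6 81.6 84.3] n 159
```

```bash
sed -i 's/m=cv2.morphologyEx.*/m=(m\&(cv2.morphologyEx(m.astype(np.uint8),cv2.MORPH_OPEN,np.ones((3,3)))>0)).astype(np.uint8)/' h.py
python3 - <<'E'
from h import *
for c in("top","side"):
    W=cloud(c,np.load(c+"_d0.npy"));im=np.load(c+"_i0.npy").astype(int);print(c)
    rect(W,box(W,380,550,-400,-220,62,82),"case top")
    rect(W,box(W,380,550,-400,-220,26,42),"holder top")
    b=box(W,350,580,-230,20,-3,16)&(im.max(2)-im.min(2)<45)&(im.min(2)>90)
    rect(W,b,"board")
    rect(W,box(W,640,900,30,300,172,190),"cab top")
    rect(W,box(W,430,640,30,300,161,176),"front top")
    rect(W,box(W,430,560,30,300,135,158),"handle")
    rect(W,box(W,480,760,60,260,115,137),"drawer floor")
    rect(W,box(W,600,900,60,300,235,265),"cup")
    rect(W,box(W,590,690,-250,-140,70,100),"jar")
E
```

```text
top
case top c [ 463.6 -316.8] size [111.7  26.9] long-axis deg -26.4 z [67.2 72.4 75.3] n 529
holder top c [ 468.5 -293.7] size [129.6  21.5] long-axis deg -25.9 z [29.8 34.3 38.1] n 457
board c [ 470.7 -115.4] size [178.7 159.3] long-axis deg -88.1 z [3.2 6.2 9.3] n 4438
cab top c [781.1 179.1] size [227.4 201.9] long-axis deg 9.6 z [177.3 180.  182.5] n 7915
front top c [512.2 134.3] size [193.1  15.5] long-axis deg -80.3 z [164.4 167.3 170.2] n 649
handle c [480.1 128.7] size [106.4  32.4] long-axis deg -81.5 z [146.4 150.2 153.2] n 328
drawer floor c [605.6 152.7] size [155.4 154.1] long-axis deg 9.6 z [123.4 126.  128.8] n 4619
cup c [792.5 177.2] size [58.1 23.8] long-axis deg -73.0 z [236.5 246.5 250.9] n 175
jar c [ 643.5 -197.9] size [51.4 50.7] long-axis deg -1.5 z [80.8 85.2 88.6] n 391
side
case top c [ 460.4 -312.2] size [108.7  29.6] long-axis deg -28.2 z [63.1 68.9 71.6] n 176
holder top c [ 457.1 -291.4] size [140.1  68.3] long-axis deg -3.6 z [27.2 32.1 40.6] n 296
board c [ 467. -112.] size [186.1 160.8] long-axis deg -88.2 z [2.  5.  7.6] n 2059
cab top c [778.1 180.1] size [229.  206.1] long-axis deg 9.0 z [176.  179.5 181.6] n 3592
front top c [510.2 137.4] size [192.4  16. ] long-axis deg -80.7 z [162.2 166.  168.5] n 396
handle c [495.3 148.5] size [187.   89.8] long-axis deg 77.2 z [137.2 148.  156. ] n 752
drawer floor c [629.  133.6] size [168.6 123.3] long-axis deg 8.1 z [123.6 126.1 131.2] n 2062
cup c [771.1 172.2] size [66.4 60.7] long-axis deg -66.1 z [236.  243.2 249.1] n 318
jar c [ 641.2 -194.5] size [56.5 49.6] long-axis deg -62.4 z [72.7 82.2 84.4] n 159
```

The fits match the given sizes. The case is at about (462,-315), long axis -26.4°. The board is at (469,-114) and the cabinet's x is at 9.5°. The plan is to grip the case across its 26 mm, turn it to yaw 9.5°, stand it on the board, tip it with the open finger, and re-grip across 56 mm. Then it goes into the drawer and I push the handle.

```bash
cat > go.py <<'E'
import sys,numpy as np
from rig import r
def go(x,y,z,yaw):
    o=r.observe();R=np.array(o["tcp_rot"]);a=np.radians(yaw);c,s=np.cos(a),np.sin(a)
    T=np.array([[c,s,0],[s,-c,0],[0,0,-1]])
    import cv2
    print(np.round(cv2.Rodrigues(R.T@T)[0].ravel(),3),np.round(R.T@(np.array([x,y,z])-o["tool_pos"]),1),"t",round(o["clock"],2))
v=list(map(float,sys.argv[1:]))
for i in range(0,len(v),4): go(*v[i:i+4])
E
python3 go.py 462.5 -315.5 330 -26.4 462.5 -315.5 211 -26.4
```

```text
[ 0.    -0.     0.773] [ 343.4 -107.8   74.7] t 1.0
[ 0.    -0.     0.773] [ 343.4 -107.8  193.7] t 1.0
```

```bash
python3 -m jog '0 0 0.773 343.4 -107.8 74.7 0;0 0 0.773 343.4 -107.8 74.7 0;0 0 0.773 343.4 -107.8 74.7 0;0 0 0.773 343.4 -107.8 74.7 0;0 0 0.773 343.4 -107.8 74.7 0;0 0 0.773 343.4 -107.8 74.7 0;0 0 0.773 343.4 -107.8 74.7 0;0 0 0.773 343.4 -107.8 74.7 0;0 0 0.773 343.4 -107.8 74.7 0;0 0 0.773 343.4 -107.8 74.7 0'; python3 go.py 462.5 -315.5 211 -26.4; python3 - <<'E'
from h import *
for c in("top","side"):
    im,d=r.read_camera(c); W=cloud(c,d); cv2.imwrite(f"pics/{c}1.png",im)
    rect(W,box(W,380,550,-400,-220,62,82),"case top")
E
```

```text
clock: 2.0
tool_pos: [462.8, -315.2, 329.8]
tcp_rot: [[0.896, -0.444, -0.001], [-0.444, -0.896, 0.0], [-0.001, 0.0, -1.0]]
contact_force: [0.2, 0.8, 0.2]
opening: 85.3
[0.    0.001 0.001] [ -0.    0.4 118.8] t 2.0
case top c [ 445.  -299.5] size [61.6 16.3] long-axis deg -32.3 z [66.9 72.1 74.9] n 174
case top c [ 459.5 -312. ] size [110.5  29.9] long-axis deg -28.6 z [63.5 69.  71.2] n 179
```

```bash
python3 -m jog '0 0 0 0 0 40 0;0 0 0 0 0 75 0;0 0 0 0 0 105 0;0 0 0 0 0 119 0;0 0 0 0 0 119 0;0 0 0 0 0 119 120;0 0 0 0 0 119 255;0 0 0 0 0 119 255;0 0 0 0 0 119 255;0 0 0 0 0 119 255' ; python3 -m jog '0 0 0 0 0 0 255;0 0 0 0 0 0 255;0 0 0 0 0 0 255;0 0 0 0 0 -10 255'
```

```text
clock: 3.1
tool_pos: [462.7, -315.7, 211.9]
tcp_rot: [[0.896, -0.445, 0.001], [-0.445, -0.896, -0.001], [0.001, 0.0, -1.0]]
contact_force: [-2.5, 0.4, 7.3]
opening: 25.3
clock: 3.5
tool_pos: [462.3, -315.3, 220.5]
tcp_rot: [[0.896, -0.445, -0.001], [-0.445, -0.896, 0.001], [-0.002, -0.0, -1.0]]
contact_force: [0.0, 0.3, -2.0]
opening: 25.5
```

```bash
python3 -m jog '0 0 0 0 0 -30 255;0 0 0 0 0 -50 255;0 0 0 0 0 -70 255;0 0 0 0 0 -70 255;0 0 0 0 0 -70 255'; python3 go.py 473 -138 290 9.5 473 -138 201.5 9.5
```

```text
clock: 4.0
tool_pos: [462.4, -315.4, 290.8]
tcp_rot: [[0.896, -0.445, 0.0], [-0.445, -0.896, -0.0], [0.0, 0.0, -1.0]]
contact_force: [-0.7, -0.1, -2.0]
opening: 25.4
[ 0.    -0.    -0.627] [ -69.4 -163.6    0.8] t 4.0
[ 0.    -0.    -0.627] [ -69.4 -163.6   89.3] t 4.0
```

```bash
python3 - <<'E'
from h import *
ims=[]
for c in("top","side"):
    im,d=r.read_camera(c); ims.append(im); W=cloud(c,d)
    rect(W,box(W,380,550,-400,-220,26,42),"holder top")
cv2.imwrite("pics/lift.png",cv2.resize(np.hstack([ims[0][150:350,200:480],ims[1][100:300,250:530]]),None,fx=1.4,fy=1.4))
E
```

```text
holder top c [ 446.9 -281.8] size [80.4 18.8] long-axis deg -26.6 z [30.  34.1 37.2] n 255
holder top c [ 466.7 -289.6] size [134.9  23.3] long-axis deg -28.3 z [27.2 31.2 33.1] n 165
```

View pics/lift.png

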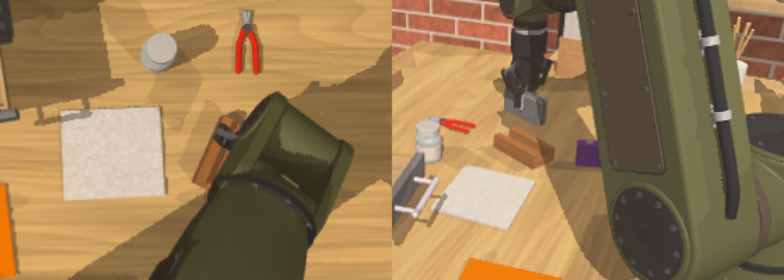

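The case is held upright in the gripper, level, in the side crop at (525,105). Carrying it to the board.

```bash
python3 -m jog '0 0 -0.627 -69.4 -163.6 0 255;0 0 -0.627 -69.4 -163.6 0 255;0 0 -0.627 -69.4 -163.6 0 255;0 0 -0.627 -69.4 -163.6 0 255;0 0 -0.627 -69.4 -163.6 20 255;0 0 -0.627 -69.4 -163.6 45 255;0 0 -0.627 -69.4 -163.6 65 255;0 0 -0.627 -69.4 -163.6 77 255;0 0 -0.627 -69.4 -163.6 84 255;0 0 -0.627 -69.4 -163.6 84 255'; python3 go.py 473 -138 201.5 9.5
```

```text
clock: 5.1
tool_pos: [473.1, -138.2, 206.3]
tcp_rot: [[0.986, 0.165, -0.001], [0.165, -0.986, 0.001], [-0.001, -0.001, -1.0]]
contact_force: [-0.8, -0.9, -0.8]
opening: 25.2
[-0.001  0.001 -0.   ] [-0.  -0.2  4.8] t 5.1
```

```bash
python3 -m jog '0 0 0 0 0 2 255;0 0 0 0 0 3 255;0 0 0 0 0 4 255;0 0 0 0 0 4 255;0 0 0 0 0 4 255'
```

```text
clock: 5.6
tool_pos: [473.2, -138.1, 203.2]
tcp_rot: [[0.986, 0.165, 0.0], [0.165, -0.986, -0.0], [0.0, 0.0, -1.0]]
contact_force: [0.1, 1.0, -1.4]
opening: 25.0
```

```bash
python3 -m jog '0 0 0 0 0 0.7 255;0 0 0 0 0 1.4 255;0 0 0 0 0 1.4 255'; python3 -m jog '0 0 0 0 0 0.7 255;0 0 0 0 0 0.7 255'; python3 -m jog '0 0 0 0 0 0.7 255;0 0 0 0 0 0.7 255'
```

```text
clock: 5.9
tool_pos: [473.2, -138.2, 201.9]
tcp_rot: [[0.986, 0.165, 0.0], [0.165, -0.986, -0.0], [0.0, 0.0, -1.0]]
contact_force: [-3.0, 0.5, 4.4]
opening: 25.2
clock: 6.1
tool_pos: [473.2, -138.2, 201.8]
tcp_rot: [[0.986, 0.165, 0.0], [0.165, -0.986, -0.0], [0.0, 0.0, -1.0]]
contact_force: [-8.0, 2.5, 17.0]
opening: 25.0
clock: 6.3
tool_pos: [473.2, -138.2, 201.8]
tcp_rot: [[0.986, 0.165, 0.0], [0.165, -0.986, -0.0], [0.0, 0.0, -1.0]]
contact_force: [-13.6, 3.0, 29.4]
opening: 25.5
```

In contact; back off slightly, open, raise and look.

```bash
python3 -m jog '0 0 0 0 0 -1.5 255;0 0 0 0 0 -1.5 150;0 0 0 0 0 -1.5 0;0 0 0 0 0 -1.5 0;0 0 0 0 0 -1.5 0;0 0 0 0 0 -1.5 0;0 0 0 0 0 -1.5 0;0 0 0 0 0 -8 0;0 0 0 0 0 -8 0';python3 - <<'E'
from h import *
im,d=r.read_camera("side"); W=cloud("side",d)
rect(W,box(W,400,550,-200,-60,52,72),"case top")
cv2.imwrite("pics/stand.png",cv2.resize(im[150:290,230:430],None,fx=3,fy=3))
E
```

```text
clock: 7.2
tool_pos: [473.4, -138.2, 209.0]
tcp_rot: [[0.986, 0.165, 0.001], [0.165, -0.986, -0.0], [0.001, 0.001, -1.0]]
contact_force: [0.9, -0.7, -0.3]
opening: 85.4
case top c [ 443.  -140.3] size [53.4 30.2] long-axis deg 8.5 z [52.8 58.9 61.6] n 131
```

View pics/stand.png

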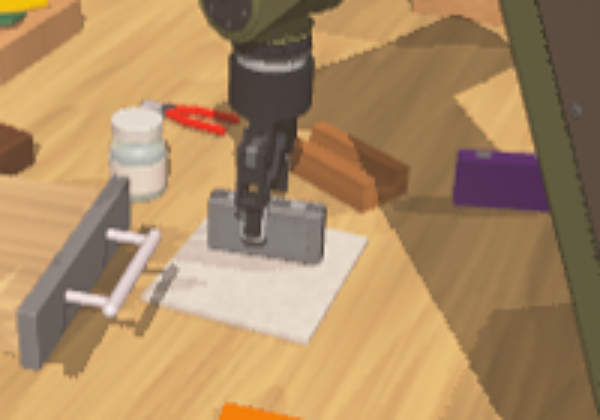

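The case stands on its edge on the board (crop (265,228)) with the fingers open on both sides. Pushing its top toward +y.

```bash
python3 -m jog '0 0 0 0 -12 0 0;0 0 0 0 -24 0 0;0 0 0 0 -30 0 0;0 0 0 0 -35 0 0;0 0 0 0 -40 0 0;0 0 0 0 -45 0 0;0 0 0 0 -50 0 0;0 0 0 0 -54 0 0;0 0 0 0 -54 0 0;0 0 0 0 -54 0 0';python3 - <<'E'
from h import *
im,d=r.read_camera("side"); W=cloud("side",d)
rect(W,box(W,380,570,-200,-20,24,42),"case flat top")
cv2.imwrite("pics/tip.png",cv2.resize(im[150:290,230:430],None,fx=3,fy=3))
E
```

```text
clock: 8.25
tool_pos: [464.3, -84.9, 208.2]
tcp_rot: [[0.986, 0.165, 0.0], [0.165, -0.986, -0.0], [0.0, 0.0, -1.0]]
contact_force: [0.1, 0.3, -1.0]
opening: 85.4
case flat top c [439.1 -98.6] size [59.9 59.3] long-axis deg -77.8 z [26.6 31.  33.6] n 259
```

View pics/tip.png

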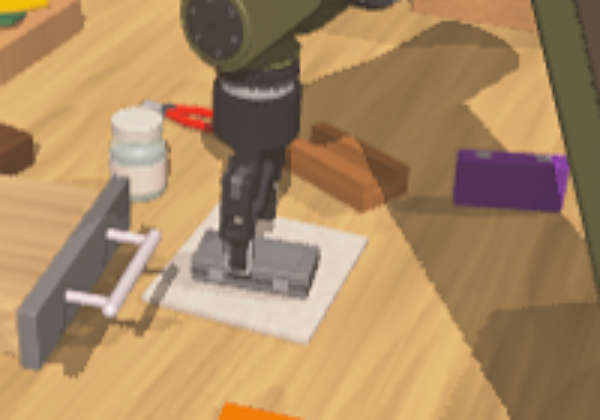

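The case lies flat on the board (crop (255,263)). Raising the hand for a clear measurement.

```bash
python3 -m jog '0 0 0 0 -2 -40 0;0 0 0 0 -2 -80 0;0 0 0 0 -2 -100 0;0 0 0 0 -2 -100 0;0 0 0 0 -2 -100 0;0 0 0 0 -2 -100 0';python3 - <<'E'
from h import *
for c in ("side","top"):
    im,d=r.read_camera(c); W=cloud(c,d)
    rect(W,box(W,380,570,-200,-20,24,42),"case flat top "+c)
    im=im.astype(int)
E
python3 go.py 465 -97 185 9.5
```

```text
clock: 8.9
tool_pos: [463.7, -82.9, 306.9]
tcp_rot: [[0.986, 0.165, -0.002], [0.165, -0.986, 0.001], [-0.002, -0.001, -1.0]]
contact_force: [0.6, 0.3, -0.5]
opening: 85.8
case flat top side c [464.  -94.2] size [110.   60.3] long-axis deg 8.5 z [26.6 30.4 33.1] n 490
case flat top top c [416.3 -92.8] size [27.  12.2] long-axis deg 89.0 z [28.3 32.3 35. ] n 62
[-0.001  0.002 -0.   ] [ -0.9  14.2 122. ] t 9.0
```

```bash
python3 -m jog '0 0 0 -1 13.5 40 0;0 0 0 -1 13.5 80 0;0 0 0 -1 13.5 110 0;0 0 0 -1 13.5 123 0;0 0 0 -1 13.5 128 0;0 0 0 -1 13.5 128 0;0 0 0 -1 13.5 128 80;0 0 0 -1 13.5 128 160;0 0 0 -1 13.5 128 255;0 0 0 -1 13.5 128 255'; python3 -m jog '0 0 0 0 0 0 255;0 0 0 0 0 0 255;0 0 0 0 0 0 255'
```

```text
clock: 10.0
tool_pos: [465.5, -96.5, 181.6]
tcp_rot: [[0.986, 0.165, 0.002], [0.165, -0.986, -0.001], [0.002, 0.001, -1.0]]
contact_force: [-3.0, 1.3, 8.7]
opening: 54.9
clock: 10.3
tool_pos: [465.5, -96.4, 181.5]
tcp_rot: [[0.986, 0.165, 0.002], [0.165, -0.986, -0.001], [0.002, 0.001, -1.0]]
contact_force: [-2.9, 0.9, 8.8]
opening: 54.4
```

```bash
python3 -m jog '0 0 0 0 0 -20 255;0 0 0 0 0 -50 255;0 0 0 0 0 -90 255;0 0 0 0 0 -130 255;0 0 0 0 0 -165 255;0 0 0 0 0 -190 255;0 0 0 0 0 -190 255;0 0 0 0 0 -190 255'; python3 go.py 593.3 149.5 368 9.5 593.3 149.5 301.5 9.5
```

```text
clock: 11.1
tool_pos: [464.8, -96.3, 370.1]
tcp_rot: [[0.986, 0.165, 0.001], [0.165, -0.986, -0.0], [0.001, 0.0, -1.0]]
contact_force: [-0.4, -0.1, -2.0]
opening: 55.0
[ 0.    -0.001  0.   ] [ 167.3 -221.2    2.1] t 11.1
[ 0.    -0.001  0.   ] [ 167.2 -221.2   68.6] t 11.1
```

```bash
python3 -m jog '0 0 0 20 -26 0 255;0 0 0 50 -66 0 255;0 0 0 80 -106 0 255;0 0 0 110 -146 0 255;0 0 0 138 -182 0 255;0 0 0 158 -208 0 255;0 0 0 167.3 -221.2 0 255;0 0 0 167.3 -221.2 0 255;0 0 0 167.3 -221.2 0 255'; python3 go.py 593.3 149.5 301.5 9.5; python3 - <<'E'
from h import *
ims=[]
for c in("top","side"):
    im,d=r.read_camera(c); ims.append(im); W=cloud(c,d)
    rect(W,box(W,430,560,30,300,161,176),"front top")
    if c=="side": rect(W,box(W,500,700,60,250,205,235),"case")
cv2.imwrite("pics/over.png",cv2.resize(np.hstack([ims[0][50:280,60:300],ims[1][110:340,80:320]]),None,fx=1.65,fy=1.65))
E
```

```text
clock: 12.0
tool_pos: [593.5, 149.3, 368.5]
tcp_rot: [[0.986, 0.165, -0.003], [0.165, -0.986, -0.001], [-0.003, 0.0, -1.0]]
contact_force: [-0.6, 0.0, -1.6]
opening: 54.5
[0.    0.003 0.   ] [ 0.  -0.3 67. ] t 12.0
front top c [520.1  88.3] size [100.6  15.5] long-axis deg -79.7 z [164.5 167.2 169.8] n 326
front top c [510.3 136.2] size [195.5  16.4] long-axis deg -80.6 z [162.1 166.  168.3] n 392
case c [591.5 153.8] size [111.7  77.9] long-axis deg 9.6 z [207.2 217.8 229.2] n 806
```

View pics/over.png

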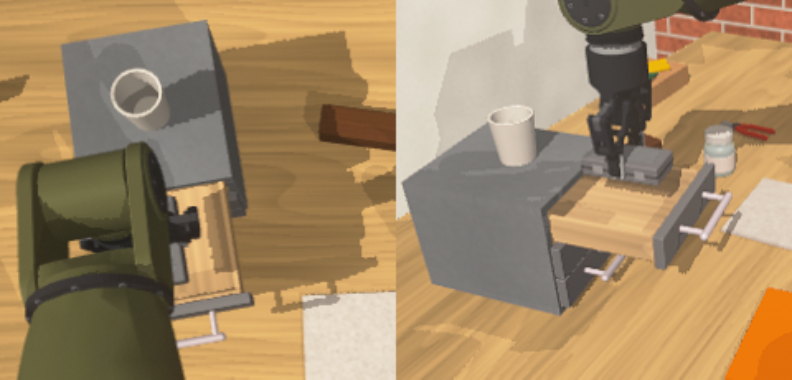

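The case is held flat over the open drawer (side crop (630,163)), clear of the cup and walls. Lowering it.

```bash
python3 -m jog '0 0 0 0 0 15 255;0 0 0 0 0 30 255;0 0 0 0 0 45 255;0 0 0 0 0 55 255;0 0 0 0 0 60 255;0 0 0 0 0 63 255;0 0 0 0 0 63 255;0 0 0 0 0 63 255'; python3 -m jog '0 0 0 0 0 1 255;0 0 0 0 0 2 255;0 0 0 0 0 2 255;0 0 0 0 0 2 255'
```

```text
clock: 12.9
tool_pos: [593.7, 149.5, 307.7]
tcp_rot: [[0.986, 0.165, 0.001], [0.165, -0.986, 0.0], [0.001, -0.0, -1.0]]
contact_force: [-1.0, -0.4, -0.7]
opening: 54.8
clock: 13.3
tool_pos: [593.7, 149.4, 305.3]
tcp_rot: [[0.986, 0.165, 0.0], [0.165, -0.986, 0.0], [0.0, -0.0, -1.0]]
contact_force: [-0.6, -0.2, -1.4]
opening: 54.4
```

```bash
python3 -m jog '0 0 0 0 0 1 255;0 0 0 0 0 2 255;0 0 0 0 0 2 255'; python3 -m jog '0 0 0 0 0 0.7 255;0 0 0 0 0 0.7 255';python3 -m jog '0 0 0 0 0 0.7 255;0 0 0 0 0 0.7 255'
```

```text
clock: 13.6
tool_pos: [593.6, 149.4, 303.0]
tcp_rot: [[0.986, 0.165, -0.0], [0.165, -0.986, -0.0], [-0.0, 0.0, -1.0]]
contact_force: [-0.3, 0.6, -1.6]
opening: 54.7
clock: 13.8
tool_pos: [593.6, 149.4, 302.4]
tcp_rot: [[0.986, 0.165, -0.0], [0.165, -0.986, -0.0], [-0.0, -0.0, -1.0]]
contact_force: [-0.3, 0.0, -1.8]
opening: 54.8
clock: 14.0
tool_pos: [593.7, 149.4, 301.7]
tcp_rot: [[0.986, 0.165, 0.0], [0.165, -0.986, -0.0], [0.0, 0.0, -1.0]]
contact_force: [-0.2, 0.6, -1.7]
opening: 55.0
```

```bash
for i in 1; do python3 -m jog '0 0 0 0 0 0.7 255;0 0 0 0 0 0.7 255'; python3 -m jog '0 0 0 0 0 0.7 255;0 0 0 0 0 0.7 255'; done | grep -E "tool_pos|force"
```

```text
tool_pos: [593.8, 149.4, 301.6]
contact_force: [-0.5, -0.0, 3.0]
tool_pos: [593.9, 149.4, 301.6]
contact_force: [-0.9, 0.2, 8.1]
```

On the floor, as predicted at 301.6. Releasing and retreating up.

```bash
python3 -m jog '0 0 0 0 0 -0.7 255;0 0 0 0 0 -0.7 150;0 0 0 0 0 -0.7 0;0 0 0 0 0 -0.7 0;0 0 0 0 0 -0.7 0;0 0 0 0 0 -0.7 0;0 0 0 0 0 -10 0;0 0 0 0 0 -40 0;0 0 0 0 0 -75 0;0 0 0 0 0 -90 0';python3 - <<'E'
from h import *
im,d=r.read_camera("side"); W=cloud("side",d)
rect(W,box(W,535,680,85,225,145,160),"case in drawer")
rect(W,box(W,430,560,30,300,161,176),"front top")
rect(W,box(W,440,505,30,260,138,158),"handle")
rect(W,box(W,600,900,60,300,235,265),"cup")
cv2.imwrite("pics/in.png",cv2.resize(im[110:340,80:320],None,fx=2.4,fy=2.4))
E
python3 go.py 440 123.5 330 9.5
```

```text
clock: 15.4
tool_pos: [593.6, 149.4, 394.6]
tcp_rot: [[0.986, 0.165, 0.005], [0.165, -0.986, 0.001], [0.005, -0.0, -1.0]]
contact_force: [-0.6, -0.9, 0.5]
opening: 85.1
case in drawer c [593.  150.4] size [111.5  58.8] long-axis deg 9.9 z [147.4 151.7 153.9] n 705
front top c [510.6 136.7] size [193.4  15.9] long-axis deg -80.8 z [162.7 166.  168.4] n 382
handle c [480.3 156.1] size [154.9  47.1] long-axis deg -88.3 z [140.5 148.5 155.5] n 421
cup c [771.5 171.4] size [64.7 61.1] long-axis deg -45.9 z [236.5 243.6 249.4] n 314
[-0.    -0.007  0.   ] [-156.3    0.2   64.9] t 15.45
```

View pics/in.png

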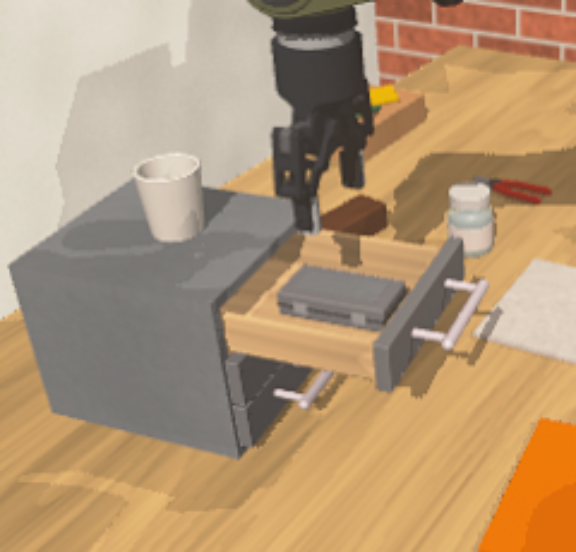

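The case lies flat inside the drawer, on the floor between the walls, released; the fingers are well clear. Now moving in front of the handle, gripper shut.

```bash
python3 go.py 430.8 121.7 394 9.5 430.8 121.7 301 9.5; python3 -m jog '0 -0.005 0 -20 0 0 255;0 -0.005 0 -55 0 0 255;0 -0.005 0 -95 0 0 255;0 -0.005 0 -135 0 0 255;0 -0.005 0 -158 0 0 255;0 -0.005 0 -165 0 0 255;0 -0.005 0 -165 0 0 255;0 -0.005 0 -165 0 0 255;0 -0.005 0 -165 0 0 255'; python3 go.py 430.8 121.7 301 9.5
```

```text
[-0.    -0.007  0.   ] [-165.2    0.5    0.9] t 15.45
[-0.    -0.007  0.   ] [-165.8    0.5   93.9] t 15.45
clock: 16.35
tool_pos: [431.7, 122.2, 390.2]
tcp_rot: [[0.986, 0.165, -0.005], [0.165, -0.986, -0.001], [-0.005, -0.0, -1.0]]
contact_force: [-0.0, 0.1, -0.2]
opening: 0.2
[-0.     0.005 -0.   ] [-0.5  0.4 89.2] t 16.35
```

```bash
python3 -m jog '0 0.005 0 -1 0 25 255;0 0.005 0 -1 0 55 255;0 0.005 0 -1 0 80 255;0 0.005 0 -1 0 89 255;0 0.005 0 -1 0 89 255;0 0.005 0 -1 0 89 255'; python3 -m jog '0 0 0 6 0 0 255;0 0 0 12 0 0 255;0 0 0 18 0 0 255;0 0 0 24 0 0 255;0 0 0 30 0 0 255;0 0 0 36 0 0 255;0 0 0 42 0 0 255;0 0 0 48 0 0 255;0 0 0 54 0 0 255;0 0 0 60 0 0 255'; python3 - <<'E'
from h import *
im,d=r.read_camera("side"); W=cloud("side",d)
rect(W,box(W,470,680,30,300,161,176),"front top")
cv2.imwrite("pics/push.png",cv2.resize(im[110:340,80:320],None,fx=2.4,fy=2.4))
E
```

```text
clock: 16.95
tool_pos: [430.0, 122.0, 302.3]
tcp_rot: [[0.986, 0.165, 0.001], [0.165, -0.986, 0.0], [0.001, -0.0, -1.0]]
contact_force: [0.4, -0.0, -0.1]
opening: -0.5
clock: 17.95
tool_pos: [489.2, 131.9, 301.4]
tcp_rot: [[0.986, 0.165, 0.0], [0.165, -0.986, 0.0], [0.0, -0.0, -1.0]]
contact_force: [-0.7, 0.6, 1.0]
opening: 0.2
front top c [544.6 154.2] size [171.4  16.8] long-axis deg -80.9 z [162.5 166.2 168.7] n 341
```

View pics/push.png

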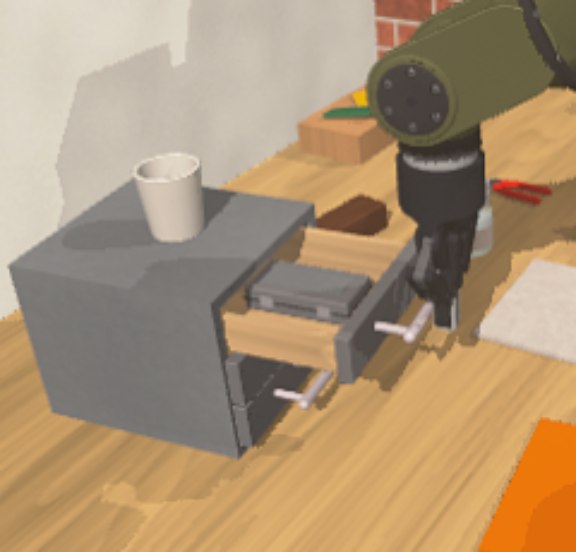

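The drawer is sliding in with the case lying still. About 110 mm to go.

```bash
python3 -m jog '0 0 0 6 0 0 255;0 0 0 13 0 0 255;0 0 0 20 0 0 255;0 0 0 26 0 0 255;0 0 0 32 0 0 255;0 0 0 38 0 0 255;0 0 0 44 0 0 255;0 0 0 50 0 0 255;0 0 0 55 0 0 255;0 0 0 60 0 0 255' | grep -E "pos|force"; python3 -m jog '0 0 0 6 0 0 255;0 0 0 12 0 0 255;0 0 0 18 0 0 255;0 0 0 24 0 0 255;0 0 0 29 0 0 255;0 0 0 33 0 0 255;0 0 0 37 0 0 255;0 0 0 40 0 0 255;0 0 0 42 0 0 255;0 0 0 42 0 0 255'| grep -E "pos|force"; python3 - <<'E'
from h import *
im,d=r.read_camera("side"); W=cloud("side",d)
rect(W,box(W,520,720,30,300,161,174),"front top")
E
```

```text
tool_pos: [548.2, 141.8, 301.4]
contact_force: [-1.8, -0.0, -0.7]
tool_pos: [589.5, 148.7, 301.5]
contact_force: [0.8, 0.0, -0.4]
front top c [639.5 198. ] size [115.4  17.2] long-axis deg -79.3 z [161.6 167.2 168.8] n 241
```

```bash
python3 -m jog '0 0 0 2 0 0 255;0 0 0 4 0 0 255;0 0 0 6 0 0 255;0 0 0 8 0 0 255'| grep -E "pos|force"; python3 -m jog '0 0 0 1 0 0 255;0 0 0 2 0 0 255;0 0 0 3 0 0 255'| grep -E "pos|force"; python3 -m jog '0 0 0 1 0 0 255;0 0 0 2 0 0 255'| grep -E "pos|force"
```

```text
tool_pos: [597.3, 150.0, 301.4]
contact_force: [-0.4, 0.2, 1.5]
tool_pos: [600.2, 150.5, 301.4]
contact_force: [-2.3, -0.1, 1.2]
tool_pos: [602.2, 150.8, 301.4]
contact_force: [-0.4, 0.4, 1.2]
```

```bash
python3 -m jog '0 0 0 1 0 0 255;0 0 0 2 0 0 255'| grep -E "pos|force"; python3 -m jog '0 0 0 1 0 0 255;0 0 0 2 0 0 255'| grep -E "pos|force"; python3 -m jog '0 0 0 1 0 0 255;0 0 0 2 0 0 255'| grep -E "pos|force"
```

```text
tool_pos: [603.7, 151.1, 301.3]
contact_force: [-15.3, -2.6, 7.5]
tool_pos: [604.8, 151.3, 301.2]
contact_force: [-33.5, -6.6, 15.5]
tool_pos: [605.9, 151.6, 301.1]
contact_force: [-51.2, -9.9, 24.1]
```

The stop is reached: force climbs steadily. Backing off gently.

```bash
python3 -m jog '0 0 0 -2 0 0 255;0 0 0 -4 0 0 255;0 0 0 -7 0 0 255;0 0 0 -15 0 0 255;0 0 0 -30 0 0 255;0 0 0 -55 0 0 255;0 0 0 -90 0 0 255;0 0 0 -120 0 -20 255;0 0 0 -140 0 -50 255;0 0 0 -140 0 -50 255'; python3 - <<'E'
from h import *
im,d=r.read_camera("side"); W=cloud("side",d); im0=im
rect(W,box(W,600,720,30,300,161,173),"front top")
rect(W,box(W,600,900,60,300,235,265),"cup"); rect(W,box(W,590,690,-250,-140,70,100),"jar")
cv2.imwrite("pics/end.png",cv2.resize(im[110:340,80:320],None,fx=2.4,fy=2.4))
E
```

```text
clock: 22.55
tool_pos: [468.4, 128.5, 354.9]
tcp_rot: [[0.986, 0.165, 0.005], [0.165, -0.986, 0.001], [0.006, -0.0, -1.0]]
contact_force: [-0.0, 0.3, 0.5]
opening: -0.0
front top c [664.3 175.2] size [208.3  76. ] long-axis deg 80.9 z [162.3 166.9 171.4] n 588
cup c [770.4 172.4] size [64.2 60.4] long-axis deg -63.5 z [236.  243.5 249.3] n 315
jar none
```

View pics/end.png

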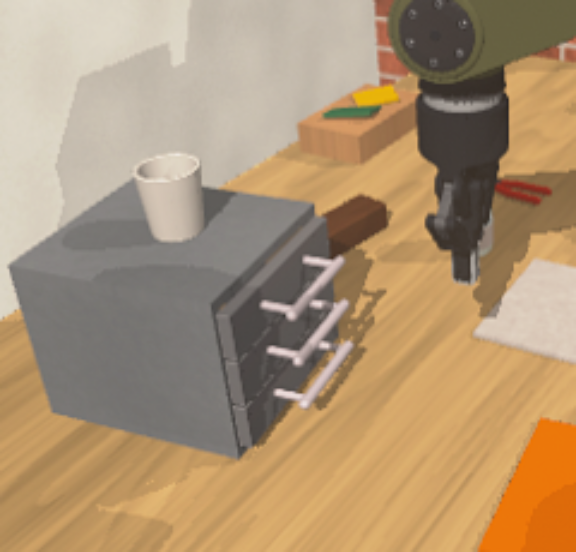

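The drawer looks shut and in line with the two below. Checking flushness numerically before handing in.

```bash
python3 - <<'E'
from h import *
im,d=r.read_camera("side"); W=cloud("side",d)
u=W[...,0]*.986+W[...,1]*.165; v=-W[...,0]*.165+W[...,1]*.986
for n,a,b in(("top",135,163),("mid",78,108),("low",25,50)):
    m=(W[...,2]>a)&(W[...,2]<b)&(v>90)&(v<143)&(u>655)&(u<692); print(n,m.sum(),np.round(np.percentile(u[m],[10,50,90]),1))
    m=(W[...,2]>a)&(W[...,2]<b)&(v>60)&(v<90)&(u>610)&(u<650); print(" handle",m.sum(),np.round(np.percentile(u[m],[10,50,90]) if m.any() else [],1))
E
```

```text
top 173 [668.  669.9 670.8]
 handle 48 [630.8 633.3 637.6]
mid 164 [668.5 669.8 670.9]
 handle 43 [631.  633.3 638.4]
low 131 [665.5 669.9 671.1]
 handle 42 [631.2 633.5 638. ]
```

Flush with the shut drawers to 0.1 mm.

```bash
python3 - <<'E'
from rig import r
print(r.job_done(), r.observe()["clock"])
E
```

```text
the job is handed in; nothing more can be done
the job is handed in; nothing more can be done
```

The grey case is in the top drawer and the drawer is shut. I handed the job in at about 22.6 s; the hand-in gives no verdict.

I lifted the case out of the holder, stood it on the white board and tipped it flat with an open finger. I then re-gripped it across its 56 mm width, set it down on the drawer floor, let go, and pushed the handle until the drawer reached its stop.

- **On the board:** the case lay flat, its top about 30 mm up (32 expected), with the fingers clear of it.
- **In the drawer:** the case lay flat, its top at about 152 mm (floor 126 + 26), while the drawer was still fully open.
- **At the end:** the top drawer's front and handle were level with the two shut drawers to about 0.2 mm. The robot was free, with force readings of about 0.5 N or less.
- **Bystanders:** the cup measured about 1 mm from where it started. My last depth check found no jar because the gripper hid it. The jar, pliers and block were not re-measured at the end, but the arm never went near them and they looked in place in the pictures.
- **Disagreement:** the two cameras differed by about 3 mm throughout, so I used averages.

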